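# Put the shakers, oil bottle and carton back in their wooden holders

## Robot

A 7-joint arm with a two-finger parallel gripper is mounted at the origin on a cart in front of the work surface, level with it; the furniture and walls round the work are solid. World frame = base frame: x ahead of the robot, y to its left, z up, the work surface at z = 0. Lengths are in m, angles in rad, forces in N, time in s.
With the tool pointing down it reaches from about 0.425 to 0.95 m from the base axis. Payload 4.7 kg.
Tool frame: the origin (TCP) lies on the centre line of the jaws, within the pads' length; the fingertips stand robot.nose_length ahead of it and the grasp point (between the pads) lies 8 mm behind it (robot.nose_length is the distance from the TCP to the fingertips, in m); z points along the fingers, y is the line along which they close (so a half turn about z gives the same grasp; the last joint's range is limited). The gripper opens to 85 mm and grips with 20 to 120 N. Pads are 22 mm wide; open, the fingers measure 114 mm over their backs; the gripper's body (76 mm by 85 mm) begins 54 mm behind the grasp point. The pads swing forward as they close: fully open they stand 13 mm farther back than shut.
Start: joints at [-1.361, 0.469, -0.049, 1.532, 0.024, 1.141, -0.082], TCP at [0.16, 0.656, 0.242] pointing down, gripper open.
Joint ranges: [-2.59, 2.59], [-0.33, 1.99], [-1.39, 1.29], [0.1, 2.45], [-1.04, 4.18], [0.21, 1.99], [-2.66, 2.66]. Speed limits (rad/s): [2.57, 2.57, 3.14, 3.14, 3.14, 3.14, 3.14].

## Interface

Orientations are given as [roll, pitch, yaw] about the fixed x, y, z axes, in that order (R = Rz(yaw) Ry(pitch) Rx(roll)).
In Python, from plant import robot gives the robot as it stands. Calls block until the motion is done:
- robot.goto(position, orientation): joint-space move of the TCP to a pose.
- robot.move_straight(position, vel=0.15, attitude=None, contact_N=None): straight line of the TCP; attitude=None keeps the orientation; vel is the mean speed in m/s. With contact_N (N) it stops when the force on the tool has changed by that much, and returns True; else False.
- robot.move_joints(angles): joint-space move.
- robot.grip(opening, strength=None): opening from 0.0 (shut) to 1.0 (fully open); strength is the grip in N (None keeps the last); returns when the fingers have stopped.
- robot.sleep(seconds).
- robot.inverse_kinematics(position, orientation): joint angles nearest the present ones, or None.
- robot.sense(): the state.
- robot.grab_frame(name): name is "scene" or "top" or "wrist"; returns a dict with "image" (400x640x3 uint8, red, green, blue), "range_z" (400x640 float32, m along the optical axis (not along the pixel's ray), 0 where there is no reading), "fx", "fy", "cx", "cy" (pixels), "R" (3x3) and "t" (3): a world point X has camera coordinates R X + t. Camera axes: x right, y down, z forward; pixel columns grow to the right and rows downward; lengths in m; the calibration is good to about 2 mm. A picture is of the moment at which its call begins.
A pose or a line that the arm cannot do raises robot.IKError and nothing moves.
- robot.close_job(): hands the job in; it is judged then, once.
The state is a dict: "t": time; "joint_pos": joint angles; "joint_velocities": joint speeds; "effort": joint torques, N m; "tcp_pos": TCP position; "tcp_rot": TCP orientation; "wrist_force": force on the tool from outside, world axes, zero at the start; "torque": the same for the moment, N m; "opening": opening from 0.0 (shut) to 1.0 (fully open); "gripper_force": force on a finger pad.
Only numpy, scipy, OpenCV 4.12 (cv2) and the standard library are available. Lean on these libraries where they do the work, as an engineer would, in place of code of your own. Each camera call takes 0.05 s, during which the arm holds its last target. There are 200 camera calls.

## Task

Tidy up after cooking: put the two glass shakers into the block with two wells, one in each well (either way round), the green oil bottle into the round dish and the small white and brown carton that stands on the worktop into the oblong tray. Each must stand upright on the floor of its holder and be let go. Knock nothing over, and leave the red-lidded spice jar, the olive jar and the garlic where they are.

Things in the scene. Friction and masses are not known exactly. Their poses are not given: they have to be found in the camera images.
- shaker_salt: small clear glass shaker with a domed steel cap, white filling; round, 41 mm across, 91 mm tall, 0.13 kg. Origin: centre of its underside, z up; stands upright on the worktop at the start. Grip round it 65 mm above its underside.
- shaker_pepper: the other shaker of the pair, alike but with grey filling; 41 mm across, 91 mm tall, 0.13 kg. Origin: centre of its underside, z up; stands upright on the worktop at the start. Grip round it 65 mm above its underside.
- oil_bottle: stubby green oil bottle with a blank pale label and a small black cap: round, 54 mm across and straight up to 110 mm, then a short shoulder and a cap 32 mm across, 138 mm tall in all, 0.25 kg. Origin: centre of its underside, z up; stands upright on the worktop at the start. Grip round the body 95 mm above the underside.
- carton: small upright white and brown cardboard carton of dry food, standing on the worktop (not the one on the wall shelf), 44 mm (its x) by 87 mm (its y) by 150 mm tall. Origin: centre of its underside, z up; stands upright on the worktop at the start. Grip across the 44 mm, about 115 mm above the underside.
- twin_stand: low light wooden block with two equal round wells, cork-lined, fixed to the worktop: 76 mm (its x) by 146 mm (its y), 18 mm high. Wells 58 mm across, centred at y = +35 and y = -35 mm, their floor 6 mm above the worktop. Origin: centre of its underside, on the worktop.
- round_holder: low round light wooden dish, cork-lined, fixed to the worktop: 86 mm outside, 72 mm inside, 18 mm high, floor 6 mm above the worktop. Origin: centre of its underside, on the worktop.
- oblong_tray: low oblong light wooden tray, cork-lined, fixed to the worktop: outside 76 mm (its x) by 119 mm (its y), inside 62 by 105 mm, 18 mm high, floor 7 mm above the worktop. Origin: centre of its underside, on the worktop.
- spice_jar: bystander: spice jar with a red lid and a brown label, 45 mm across, 106 mm tall; stands among the things to be put away and stays there. Origin: centre of its underside.
- olive_jar: bystander: glass jar with a green lid, 70 mm across, 101 mm tall. Origin: centre of its underside.
- garlic: bystander: garlic bulb, 56 mm across and tall. Origin: centre of its underside.
Not all that is in view belongs to the job. Leave any pink look-alike of the round_holder alone.

How it is judged:
By the outcome, as a careful person would: the job done as asked, in the order asked, and still so for the second after the job is handed in, with the robot touching nothing.
It also fails if it takes over 115 s, if anything falls off the work surface, if the arm or the gripper's body presses on something with over 40 N, if the wrist force passes 120 N, or if a joint passes its speed limit or range.

## Working session

There is one attempt and no reset: what is moved stays moved. The work goes in short steps, each a Python script; the robot and the scene stay as the last script left them, time stands still between calls to the robot, and variables do not carry over. Pictures are saved under pics/ and viewed, at most 14 in all, crops included, and the job is handed in when it is done.

```bash
ls; mkdir -p pics
python3 - <<'E'
from plant import robot
import cv2,numpy as np
s=robot.sense();print(s['t'],s['tcp_pos'],s['tcp_rot'],s['opening'],robot.nose_length)
for n in ['scene','top']:
    f=robot.grab_frame(n);cv2.imwrite(f'pics/{n}0.png',f['image'][:,:,::-1]);np.savez(f'{n}0.npz',**f);print(n,f['fx'],f['R'],f['t'])
E
```

```text
pics
0.0 [0.15951753 0.65528492 0.24122902] [-3.13957390e+00  8.26262747e-05  2.90281508e+00] 1.0015883895850053 0.011
scene 503.34276528742856 [[ 0.92578859 -0.37784001 -0.01234555]
 [-0.34058551 -0.81944473 -0.46099008]
 [ 0.164064    0.43098407 -0.88731941]] [-0.37259092  0.33100343  1.16803249]
top 448.0800626370227 [[-2.04415753e-02 -9.99783863e-01 -3.79079441e-03]
 [-9.87571301e-01  2.07825787e-02 -1.55791558e-01]
 [ 1.55836668e-01  5.59054916e-04 -9.87782679e-01]] [0.18154265 0.47530056 1.21463843]
```

View pics/scene0.png

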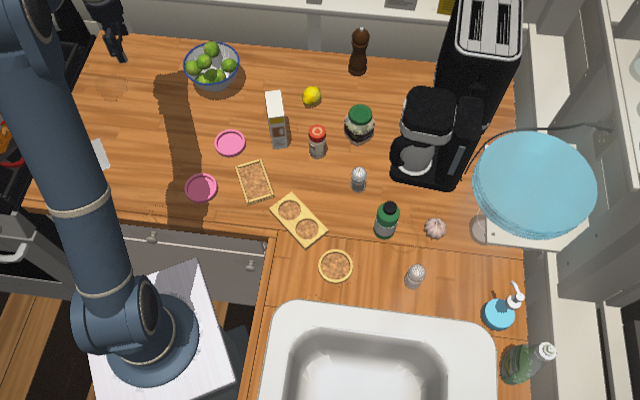

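View pics/top0.png

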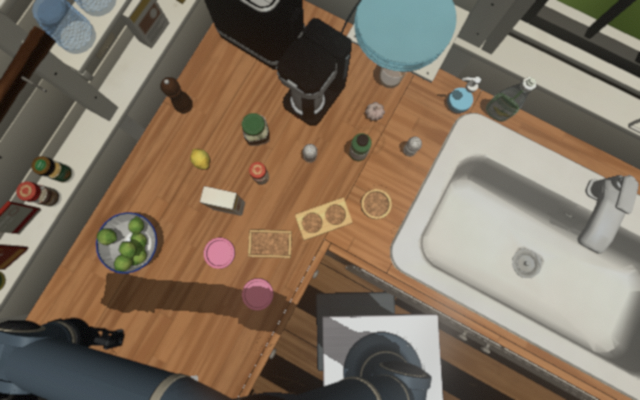

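Candidates (scene pixels):
- **Shakers:** (359,179) and (415,275). The glass thing under the plates at (480,228) is a possible confusion.
- **Oil bottle:** (387,220). The green dish-soap bottle at (525,362) and the shelf bottles are look-alikes.
- **Carton:** (277,120). Another one stands on the shelf.
- **Round dish:** (336,266). The pink ones at (230,143) and (201,188) are to be left alone.
- **Tray and block:** tray at (254,181), block at (299,220).

Next I'll take a close crop and measure.

```bash
cat > h.py <<'E'
import numpy as np,cv2
def cloud(f):
    z=f['range_z'];v,u=np.mgrid[:400,:640]
    c=np.stack([(u-f['cx'])/f['fx']*z,(v-f['cy'])/f['fy']*z,z],-1)
    X=(c-f['t'])@f['R']
    X[z<=0]=np.nan
    return X
E
python3 - <<'E'
from h import *
S=np.load('scene0.npz');T=np.load('top0.npz')
im=S['image'][85:295,225:455,::-1];cv2.imwrite('pics/crop0.png',cv2.resize(im,None,fx=2.8,fy=2.8,interpolation=cv2.INTER_CUBIC))
XS,XT=cloud(S),cloud(T)
np.set_printoptions(precision=4,suppress=True)
for n,X,px in [('S',XS,dict(sh1=(359,172),sh2=(415,268),oil=(388,208),oilb=(386,225),carton=(275,95),cb=(277,125),twin=(299,220),rnd=(336,266),tray=(254,181),spice=(317,130),olive=(360,115),garlic=(435,228))),
 ('T',XT,dict(sh1=(310,152),sh2=(414,145),oil=(364,141),carton=(219,198),twin=(325,218),rnd=(376,204),tray=(270,244),spice=(258,170),olive=(255,122),garlic=(374,112)))]:
    for k,(u,v) in px.items(): print(n,k,X[v,u])
# height mask comps: blobs of points with z>0.03 in work region, both clouds on 3mm grid
A=np.concatenate([XS.reshape(-1,3),XT.reshape(-1,3)]);A=A[np.isfinite(A[:,0])]
m=(A[:,0]>.3)&(A[:,0]<1.0)&(abs(A[:,1])<.6)&(A[:,2]>.02)&(A[:,2]<.17);A=A[m]
g=np.zeros((240,400),np.uint8);i=((A[:,0]-.3)/.003).astype(int);j=((A[:,1]+.6)/.003).astype(int);g[i,j]=1
g=cv2.morphologyEx(g,cv2.MORPH_CLOSE,np.ones((3,3)))
n,L,st,ce=cv2.connectedComponentsWithStats(g)
l=L[i,j]
for k in range(1,n):
    P=A[l==k]
    if len(P)<40: continue
    print(k,len(P),'min',P.min(0),'max',P.max(0))
E
```

```text
S sh1 [0.5999 0.1799 0.091 ]
S sh2 [ 0.6134 -0.098   0.0871]
S oil [0.6075 0.043  0.1374]
S oilb [0.5993 0.0239 0.088 ]
S carton [0.4773 0.4441 0.1494]
S cb [0.4559 0.3796 0.1118]
S twin [0.4221 0.147  0.0172]
S rnd [0.4627 0.0019 0.0034]
S tray [0.354  0.3057 0.0061]
S spice [0.5469 0.3278 0.1075]
S olive [0.6703 0.3299 0.105 ]
S garlic [ 0.7209 -0.0134  0.043 ]
T sh1 [0.5962 0.1838 0.0905]
T sh2 [ 0.61   -0.1     0.0895]
T oil [0.6097 0.0415 0.1399]
T carton [0.4642 0.4154 0.1559]
T twin [0.4233 0.1458 0.0165]
T rnd [ 0.4618 -0.0012  0.0048]
T tray [0.3537 0.302  0.011 ]
T spice [0.5444 0.3224 0.112 ]
T olive [0.6824 0.3326 0.0963]
T garlic [ 0.7219 -0.001   0.0456]
3 1800 min [ 0.3075 -0.6     0.0202] max [ 0.4992 -0.505   0.1693]
13 52 min [0.3373 0.5941 0.0721] max [0.39   0.6    0.0933]
14 298 min [0.3673 0.073  0.02  ] max [0.4731 0.2287 0.025 ]
24 1740 min [0.435  0.3725 0.02  ] max [0.4972 0.4674 0.1573]
29 805 min [0.5222 0.3033 0.0201] max [0.5678 0.3511 0.1123]
30 607 min [0.5685 0.4727 0.0202] max [0.6281 0.5261 0.0571]
32 534 min [0.582  0.1633 0.0201] max [0.6226 0.2046 0.0952]
33 1163 min [0.5855 0.0184 0.0202] max [0.6408 0.0732 0.1439]
34 606 min [ 0.5961 -0.1236  0.0204] max [ 0.6384 -0.0843  0.0933]
35 7789 min [ 0.6288 -0.5999  0.02  ] max [ 0.9067 -0.1463  0.17  ]
37 1626 min [0.6368 0.2997 0.0202] max [0.7105 0.3719 0.1091]
38 4275 min [0.6886 0.0735 0.02  ] max [0.852  0.2635 0.17  ]
39 607 min [ 0.7037 -0.0332  0.02  ] max [0.7591 0.0229 0.0575]
40 1649 min [ 0.7218 -0.2882  0.0203] max [ 0.7936 -0.2169  0.1699]
41 1261 min [0.7441 0.5276 0.0201] max [0.7975 0.5803 0.17  ]
42 792 min [ 0.7502 -0.5996  0.1352] max [ 0.904  -0.3229  0.1696]
43 3805 min [0.789  0.4771 0.02  ] max [1.   0.6  0.17]
44 533 min [ 0.8021 -0.0887  0.0202] max [ 0.8571 -0.0208  0.0921]
49 71 min [0.8627 0.0948 0.0228] max [0.8866 0.1051 0.1698]
52 2389 min [0.8671 0.1934 0.0204] max [0.9995 0.4552 0.17  ]
```

View pics/crop0.png

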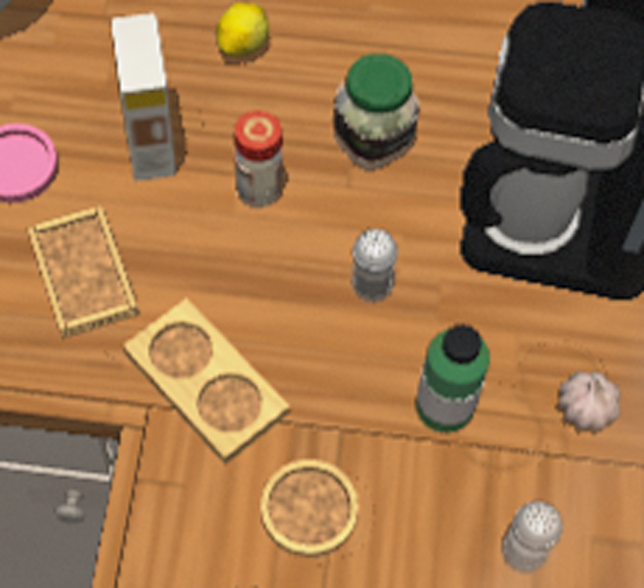

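The crop shows everything as expected. Pepper is at (359,179), salt at (415,275), the oil bottle at (387,220), the carton at (277,120), and the wooden holders are clear. Next I'll fit the poses.

Run:
```python
from h import *
np.set_printoptions(precision=4,suppress=True)
for n in ['scene','top']:
    f=np.load(n+'0.npz');X=cloud(f)
    hsv=cv2.cvtColor(f['image'],cv2.COLOR_RGB2HSV)
    def sel(c,r,zl,zh): 
        m=(np.hypot(X[...,0]-c[0],X[...,1]-c[1])<r)&(X[...,2]>zl)&(X[...,2]<zh); return X[m],m
    for k,c,r in [('twin',(.421,.149),.09),('tray',(.354,.303),.085),('round',(.462,0),.06)]:
        P,m=sel(c,r,.0115,.03)
        rc=cv2.minAreaRect((P[:,:2]*1000).astype(np.float32)); print(n,k,len(P),rc, 'circ',cv2.minEnclosingCircle((P[:,:2]*1000).astype(np.float32)))
        # raw colour of rim and of floor
    P,m=sel((.466,.42),.08,.135,.165);print(n,'carton top',len(P),cv2.minAreaRect((P[:,:2]*1000).astype(np.float32)))
    P,m=sel((.466,.42),.08,.02,.165);print(n,'carton all',len(P),cv2.minAreaRect((P[:,:2]*1000).astype(np.float32)))
    # rim by colour: light wood pale yellow
    m=((hsv[...,0]>=17)&(hsv[...,0]<=32)&(hsv[...,2]>170)&(hsv[...,1]>40)).astype(np.uint8)
    # project pixels to plane z=.018
    v,u=np.nonzero(m);d=np.stack([(u-f['cx'])/f['fx'],(v-f['cy'])/f['fy'],np.ones(len(u))],-1)@f['R'];o=-f['R'].T@f['t']
    W=o+d*((.018-o[2])/d[:,2])[:,None]
    for k,c,r in [('twin',(.421,.149),.085),('tray',(.354,.303),.075),('round',(.462,0),.05)]:
        q=W[np.hypot(W[:,0]-c[0],W[:,1]-c[1])<r][:,:2]*1000
        if len(q)>20: print(n,'col',k,len(q),cv2.minAreaRect(q.astype(np.float32)))
```

```text
scene twin 905 ((420.4471130371094, 153.0367431640625), (78.1929931640625, 149.80845642089844), 17.928449630737305) circ ((420.5260314941406, 153.3234405517578), 81.2917251586914)
scene tray 381 ((353.7144775390625, 304.2991943359375), (121.03456115722656, 75.9219970703125), 87.04884338378906) circ ((353.8298034667969, 304.08184814453125), 68.54226684570312)
scene round 310 ((459.2781982421875, 1.3000411987304688), (83.69686126708984, 84.75141906738281), 4.639735698699951) circ ((458.533203125, 2.5686028003692627), 43.912574768066406)
scene carton top 490 ((464.5951843261719, 419.5893249511719), (90.18023681640625, 43.203182220458984), 76.33740234375)
scene carton all 900 ((464.593994140625, 419.5987548828125), (90.15528869628906, 43.419925689697266), 76.59835052490234)
scene col twin 856 ((420.5240783691406, 151.13746643066406), (76.2619857788086, 147.19287109375), 18.299468994140625)
scene col tray 304 ((353.06793212890625, 301.5075988769531), (121.86604309082031, 74.76038360595703), 87.02558898925781)
scene col round 280 ((458.8077392578125, 0.11418914794921875), (84.1866531372070
[... 471 characters left out ...]
016, 84.84366607666016), 43.87458419799805) circ ((461.6554870605469, 0.15647679567337036), 43.06197738647461)
top carton top 600 ((466.5246276855469, 419.314697265625), (87.2864761352539, 43.455753326416016), 76.41085052490234)
top carton all 840 ((466.4129638671875, 419.3416748046875), (87.2864761352539, 43.68550491333008), 76.41085052490234)
top col twin 764 ((422.6397705078125, 150.91375732421875), (77.36531829833984, 148.1175994873047), 18.450130462646484)
top col tray 189 ((355.45611572265625, 303.12890625), (117.47747802734375, 73.60433197021484), 87.10323333740234)
top col round 184 ((461.53228759765625, -0.9099807739257812), (83.70772552490234, 81.35710906982422), 43.09550094604492)
```

```bash
cat >> h.py <<'E'
from math import pi,radians
D=radians
PEP=(.602,.184);SALT=(.617,-.104);OIL=(.613,.046);CAR=(.4655,.4195)
WA=(.4108,.1842);WB=(.4328,.1178);RND=(.460,0.);TRAY=(.3548,.303)
E
python3 - <<'E'
from h import *
from plant import robot
np.set_printoptions(precision=2,suppress=True)
for n,p,zs,ys in [('pep',PEP,(.057,.27),(0,180,108.3,-71.7,160,-20)),('WA',WA,(.06,.27),(108.3,-71.7)),('salt',SALT,(.057,.27),(0,180)),('WB',WB,(.06,.27),(108.3,-71.7)),('oil',OIL,(.087,.27),(0,180)),('rnd',RND,(.09,.27),(0,180,90,-90)),('car',CAR,(.107,.3),(76.4,-103.6)),('tray',TRAY,(.112,.3),(87,-93))]:
    for y in ys:
        for z in zs:
            q=robot.inverse_kinematics((*p,z),(pi,0,D(y)))
            print(n,y,z,None if q is None else np.array(q))
T=np.load('top0.npz');X=cloud(T);m=(X[...,0]>.66)&(X[...,0]<.86)&(X[...,1]>.06)&(X[...,1]<.27);print('machine top z',X[m][:,2].max(),X[m&(X[...,2]>.1)].min(0))
E
```

```text
pep 0 0.057 [-0.77  0.67  0.57  1.82 -0.49  0.8  -1.51]
pep 0 0.27 [-0.88  0.43  0.72  1.65 -0.3   1.18 -1.66]
pep 180 0.057 [-0.46  0.6   0.14  1.81 -0.11  0.74  1.31]
pep 180 0.27 [-0.55  0.37  0.26  1.63 -0.1   1.15  1.3 ]
pep 108.3 0.057 [-0.64  0.63  0.39  1.82 -0.33  0.76  0.24]
pep 108.3 0.27 [-0.71  0.39  0.47  1.64 -0.19  1.16  0.13]
pep -71.7 0.057 [-1.06  0.91  1.1   1.84 -0.96  1.04 -2.38]
pep -71.7 0.27 [ 0.39  0.64 -1.18  1.57  0.61  1.34  2.6 ]
pep 160 0.057 [-0.52  0.61  0.22  1.81 -0.18  0.75  1.02]
pep 160 0.27 [-0.6   0.38  0.32  1.63 -0.13  1.15  0.97]
pep -20 0.057 [-1.06  0.91  1.1   1.84 -0.96  1.04 -1.47]
pep -20 0.27 [-1.09  0.58  1.11  1.66 -0.54  1.25 -1.79]
WA 108.3 0.06 [-0.76  0.39  0.29  2.23 -0.21  0.55  0.01]
WA 108.3 0.27 [-0.89  0.06  0.4   2.02 -0.03  1.06 -0.16]
WA -71.7 0.06 [ 0.38  0.71 -1.18  2.17  0.89  0.89  2.11]
WA -71.7 0.27 None
salt 0 0.057 [-0.38  0.7   0.69  1.84 -0.59  0.82 -0.96]
salt 0 0.27 [-0.58  0.52  1.    1.66 -0.46  1.22 -1.05]
salt 180 0.057 [-0.16  0.62  0.36  1.83 -0.3   0.75  1.93]
salt 180 0.27 [-0.43  0.43  0.75  1.66 -0
[... 663 characters left out ...]
 90 0.09 [-0.65  0.4   0.69  2.2  -0.41  0.67  0.33]
rnd 90 0.27 [-0.75  0.08  0.71  2.02 -0.06  1.07 -0.01]
rnd -90 0.09 [-0.93  0.58  1.12  2.21 -0.75  0.8  -2.45]
rnd -90 0.27 None
car 76.4 0.107 [-1.04  0.55  0.33  1.79 -0.23  0.84 -0.84]
car 76.4 0.3 [-1.08  0.36  0.38  1.6  -0.14  1.21 -0.91]
car -103.6 0.107 [-0.59  0.55 -0.29  1.77  0.2   0.86  1.93]
car -103.6 0.3 [-0.63  0.36 -0.23  1.57  0.09  1.22  2.03]
tray 87 0.112 [-1.07  0.31  0.33  2.16 -0.15  0.69 -0.69]
tray 87 0.3 [-1.12  0.06  0.34  1.94 -0.02  1.14 -0.82]
tray -93 0.112 [-0.56  0.32 -0.28  2.13  0.14  0.71  2.16]
tray -93 0.3 [-0.64  0.08 -0.16  1.92  0.01  1.14  2.28]
machine top z 0.27045910037849585 [0.69 0.06 0.1 ]
```

```bash
cat >> h.py <<'E'
def pick(robot,p,h,yaw,opening,strength,top=.27):
    R=(pi,0,D(yaw));z=h-.008
    robot.goto((*p,top),R)
    robot.grip(opening)
    hit=robot.move_straight((*p,z),vel=.15,contact_N=12)
    s=robot.sense();print('down',hit,s['tcp_pos'],s['t'])
    if hit: raise SystemExit('blocked')
    robot.grip(0.,strength)
    s=robot.sense();print('grip',s['opening'],s['gripper_force'],s['wrist_force'])
    robot.move_straight((*p,top),vel=.2)
    s=robot.sense();print('lift',s['opening'],s['gripper_force'],s['wrist_force'],s['t'])
def place(robot,p,h,yaw,floor,opening,top=.27):
    R=(pi,0,D(yaw));z=h-.008+floor
    robot.goto((*p,top),R)
    robot.move_straight((*p,z+.02),vel=.15)
    hit=robot.move_straight((*p,z-.006),vel=.025,contact_N=4)
    s=robot.sense();print('set',hit,s['tcp_pos'],'want z',z,s['wrist_force'],s['t'])
    return hit
def release(robot,p,opening,top=.27):
    robot.grip(opening);robot.sleep(.2)
    q=robot.sense()['tcp_pos']
    robot.move_straight((q[0],q[1],top),vel=.2);print('t',robot.sense()['t'])
E
python3 - <<'E'
from h import *
from plant import robot
np.set_printoptions(precision=4,suppress=True)
pick(robot,PEP,.065,160,.8,30)
f=robot.grab_frame('wrist');cv2.imwrite('pics/w1.png',f['image'][:,:,::-1])
if robot.sense()['opening']<.3: raise SystemExit('lost')
if place(robot,WA,.065,108.3,.006,.75): release(robot,WA,.75)
f=robot.grab_frame('scene');cv2.imwrite('pics/s1.png',cv2.resize(f['image'][85:295,225:455,::-1],None,fx=2.6,fy=2.6))
E
```

```text
down False [0.6027 0.1842 0.058 ] 4.2917
grip 0.45500374259560317 30.321956882050927 [-0.9108  0.3779  5.0056]
lift 0.45327312699046374 30.30068000918618 [-0.1513 -0.2874 -1.8448] 5.8833
set True [0.411  0.1842 0.0637] want z 0.063 [ 0.0111 -0.9029  2.8314] 9.1333
t 10.8833
```

View pics/s1.png

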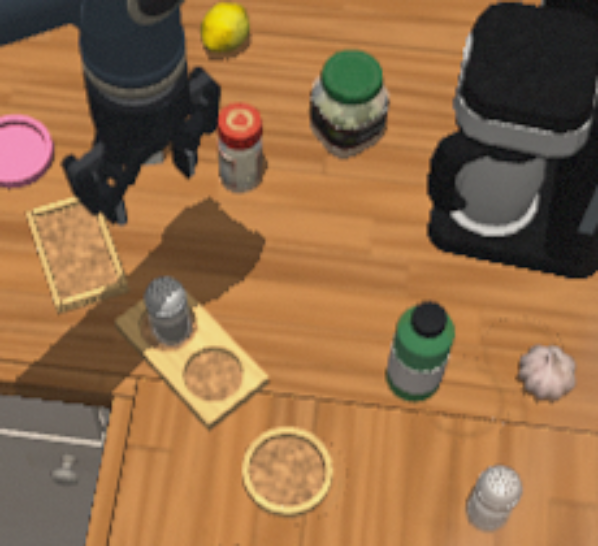

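The pepper shaker stands in the left well at crop (168,312). Salt and the oil bottle come next.

Run:
```python
from h import *
from plant import robot
np.set_printoptions(precision=4,suppress=True)
pick(robot,SALT,.065,150,.8,30)
if robot.sense()['opening']<.3: raise SystemExit('lost')
if not place(robot,WB,.065,108.3,.006,.75): raise SystemExit('nocontact')
release(robot,WB,.75)
pick(robot,OIL,.095,150,1.,40,.3)
if robot.sense()['opening']<.45: raise SystemExit('lost')
if place(robot,RND,.095,135,.006,.9,.3): release(robot,RND,.9,.3)
f=robot.grab_frame('scene');cv2.imwrite('pics/s2.png',cv2.resize(f['image'][85:295,225:455,::-1],None,fx=2.6,fy=2.6))
```

```text
down False [ 0.6177 -0.1042  0.0579] 14.125
grip 0.4472537233182419 30.050928393739014 [0.031  0.5681 5.3497]
lift 0.4469196628421138 30.278814991518175 [-1.0261  0.0793 -1.6506] 15.7167
set True [0.4327 0.1179 0.0637] want z 0.063 [-1.3211 -0.5198  8.0897] 19.125
t 20.875
down False [0.6137 0.0459 0.0879] 23.8833
grip 0.6151515675953807 42.173669915646315 [-0.7461 -0.5419  5.1739]
lift 0.6157792375590466 42.290754911955446 [-0.5121  0.2332 -1.1349] 25.5083
set True [ 0.46   -0.0001  0.0937] want z 0.093 [-2.0918  0.7028  8.3912] 28.35
t 30.1
```

View pics/s2.png

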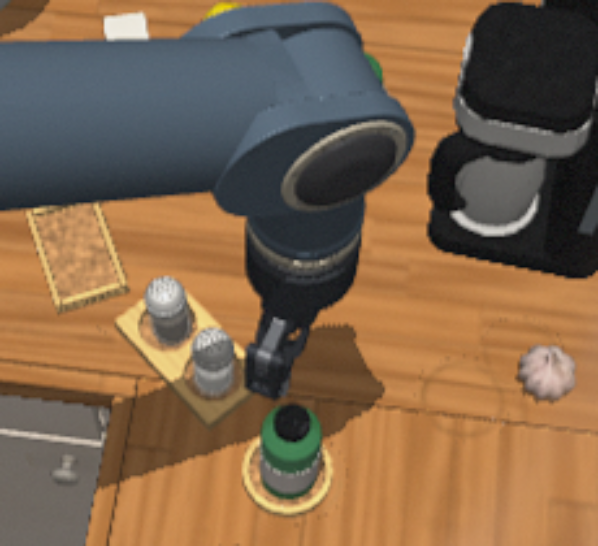

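Salt (213,362) and oil (290,455) are standing in their holders. The carton is next.

Run:
```python
from h import *
from plant import robot
np.set_printoptions(precision=4,suppress=True)
pick(robot,CAR,.115,76.4,.85,35,.3)
if robot.sense()['opening']<.3: raise SystemExit('lost')
if place(robot,TRAY,.115,87,.007,.8,.3): release(robot,TRAY,.8,.3)
robot.goto((.16,.656,.3),(pi,0,2.9))
for n in ['scene','top']:
    f=robot.grab_frame(n);np.savez(n+'3.npz',**f);cv2.imwrite(f'pics/{n}3.png',cv2.resize(f['image'][85:295,185:455,::-1],None,fx=2.6,fy=2.6))
    X=cloud(f)
    for k,c,zl,zh in [('pep',WA,.08,.11),('salt',WB,.08,.11),('oil',RND,.13,.16),('car',TRAY,.14,.17),('spice',(.545,.327),.09,.12),('olive',(.674,.336),.08,.12),('garlic',(.731,-.005),.02,.07)]:
        m=(np.hypot(X[...,0]-c[0],X[...,1]-c[1])<.065)&(X[...,2]>zl)&(X[...,2]<zh)
        if k in('pep','salt'): m&=np.hypot(X[...,0]-c[0],X[...,1]-c[1])<.033
        P=X[m]; 
        if len(P): print(n,k,len(P),(P.min(0)+P.max(0))/2,P[:,2].max(), cv2.minAreaRect((P[:,:2]*1000).astype(np.float32)) if k=='car' else '')
```

```text
down False [0.4661 0.4199 0.108 ] 33.3583
grip 0.5083753187414325 21.860946714878082 [0.7984 0.1124 4.8632]
lift 0.508266950314359 22.146794199943542 [ 0.393   0.7089 -1.6212] 34.85
set True [0.3549 0.3029 0.1145] want z 0.11400000000000002 [ 0.5737 -0.45    3.675 ] 37.55
t 39.1917
scene pep 172 [0.4097 0.1834 0.0896] 0.09907847933157278 
scene salt 178 [0.4304 0.1172 0.0898] 0.09947178300220959 
scene oil 169 [ 0.4597 -0.0005  0.1397] 0.1486320061379518 
scene car 586 [0.3544 0.304  0.1519] 0.16349366618762087 ((354.4488525390625, 304.198486328125), (90.99232482910156, 42.380367279052734), 87.04903411865234)
scene spice 246 [0.5449 0.3273 0.1019] 0.1138175329521268 
scene olive 452 [0.6745 0.3392 0.0931] 0.10604885496735002 
scene garlic 340 [ 0.7295 -0.0049  0.0382] 0.05619483503727883 
top pep 162 [0.4126 0.1846 0.0912] 0.10139661134420312 
top salt 164 [0.4342 0.1171 0.0917] 0.10261714888844027 
top oil 131 [ 0.461  -0.0014  0.14  ] 0.14981698753732892 
top car 604 [0.3561 0.3024 0.1521] 0.16413298061355974 ((355.2512512207031, 302.63458251953125), (86.86084747314453, 43.09913635253906), 87.02515411376953)
top spice 233 [0.5468 0.3253 0.1011] 0.11178182678343361 
top olive 458 [0.6756 0.3376 0.0938] 0.10731186447122809 
top garlic 270 [ 0.733  -0.0056  0.0386] 0.057096873158278966
```

View pics/scene3.png

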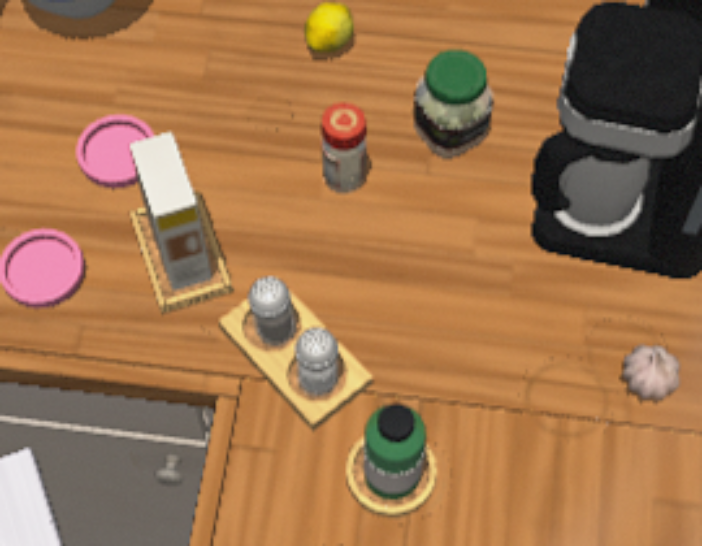

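All four stand upright in their holders: carton at (175,215), shakers at (272,310) and (318,362), oil at (394,450). The jars and garlic haven't moved.

```bash
python3 -c "
from plant import robot
print(robot.close_job())"
```

```text
the job is handed in; nothing more can be done
None
```

The job is handed in: both shakers, the oil bottle and the carton stand upright and released in their holders. The last images showed the spice jar, olive jar and garlic where they began, with about 40 s of the 115 s used.

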